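# Feed bearing balls into the tote and gather them at its lip

### The job

Press the ball feeder's treadle down to its stop and keep it down until all three bearing balls have run into the tote. Then pick the tote up by its carrying bar, clear of everything, and tilt it plainly (some 25 degrees) towards the corner with the pouring lip, until all the balls lie together in that corner, none spilled; finish while still holding the tote tilted like this above the bench. Leave the tin, the key tray and the bottle where they are.

Things in the scene. Friction and masses are not known exactly. Their poses are not given: they have to be found in the camera images.
- dispenser: Fixed ball feeder: grey base about 135 x 166 mm with a one-lane steel runway, 32 mm wide, sloping down along its +y to an open mouth 48 mm above the bench (8 mm above the tote's rim); sides up to 105 mm high at the upper end. Three balls wait behind a gate tab 50 mm from the mouth. Origin: on the bench under the mouth; z up, y down the runway towards the tote, x across.
- treadle (a joint): Angle of the feeder's spring treadle: 0 up, gate shut; 0.33 rad down on its stop. The gate tab is part of it and sinks below the runway as it goes down (balls pass from about 0.2 rad, all out in about 1 s). It springs up when let go. About 3 N at the pad to start, 8 N at the stop. Counts as down from 0.29 rad.
- treadle_pad (a point): Centre of the top of the treadle's flat ribbed pad, 76 x 36 mm (long side across the runway), on the feeder's -x side, 99 mm above the bench when up. The hinge axis runs along the feeder's y, 135 mm to +x and 55 mm below this point; pressing home takes it 47 mm down and 11 mm to -x. Axes as the feeder's when up; they turn with it.
- tote: Small open aluminium tote, 110 (x) x 150 (y) x 40 mm high, walls 4 mm, 0.2 to 0.4 kg, loose on the bench, -y end about 5 mm in front of the feeder's mouth. A flat black carrying bar crosses over its middle. A small pouring lip juts from the rim at its -x, +y corner only (far end from the feeder, treadle side). Origin: centre of the underside, z up.
- tote_handle (a point): Centre of the tote's carrying bar: 12 mm thick (tote y), 24 mm high, 112 mm long (tote x), 73 mm above the tote's underside, straight above its middle, clear space of 21 mm between it and the rim. Pinch it across its 12 mm from above. Axes as the tote's.
- tote_corner (a point): Inside corner of the tote below the pouring lip, 10 mm above the inner floor (the height of a ball's centre). Axes as the tote's.
- tote_foot (a point): Outer bottom corner of the tote below the pouring lip (tote frame -55, 75, 0 mm).
- ball_0_center (a point): Centre of loose steel bearing ball 1 of 3, 20 mm in diameter, 33 g, at the start in the feeder's runway (ball 1 against the gate).
- ball_1_center (a point): Centre of loose steel bearing ball 2 of 3, 20 mm in diameter, 33 g, at the start in the feeder's runway (ball 1 against the gate).
- ball_2_center (a point): Centre of loose steel bearing ball 3 of 3, 20 mm in diameter, 33 g, at the start in the feeder's runway (ball 1 against the gate).
- arbor_press: Tall green hand press fixed at the back right of the feeder, about 0.4 m high with its lever, its base from about x = 0.58 to 0.77 and y = -0.06 to 0.11 m in the world: swing the arm in front of it, not through it. Origin: its foot.
- tin: Open round tin of paste, 66 mm across, 26 mm high, loose bystander. Origin: centre of its underside.
- keys: Small steel tray of keys, 82 x 58 x 24 mm, loose bystander. Origin: centre of its underside.
- bottle: Small red bottle with a pointed cap, 32 mm across, 147 mm high, loose bystander. Origin: centre of its underside.

How it is judged:
By the outcome, as a careful person would: the job done as asked, in the order asked, and still so for the second after the job is handed in, while the arm keeps its last pose, push and grip.
It also fails if it takes over 51 s, if anything falls off the work surface, if the arm or the gripper's body presses on something with over 40 N, if the wrist force passes 120 N, or if a joint passes its speed limit or range.

### The arm

A 7-joint arm with a two-finger parallel gripper is mounted at the origin on a cart in front of the work surface, level with it; the furniture and walls round the work are solid. World frame = base frame: x ahead of the robot, y to its left, z up, the work surface at z = 0. Lengths are in m, angles in rad, forces in N, time in s.
With the tool pointing down it reaches from about 0.425 to 0.925 m from the base axis. Payload 6.8 kg.
Tool frame: the origin (TCP) lies at the very end of the fingers, on their centre line; the grasp point (between the pads) lies 19 mm behind it; z points along the fingers, y is the line along which they close (so a half turn about z gives the same grasp; the last joint's range is limited). The gripper opens to 85 mm and grips with 20 to 120 N. Pads are 22 mm wide; open, the fingers measure 114 mm over their backs; the gripper's body (76 mm by 85 mm) begins 54 mm behind the grasp point. The pads swing forward as they close: fully open they stand 13 mm farther back than shut.
Start: joints at [1.033, 0.477, 0.022, 1.555, -0.011, 1.109, -0.083], TCP at [0.281, -0.614, 0.231] pointing down, gripper open.
Joint ranges: [-2.96, 2.96], [-0.34, 2.1], [-1.41, 1.46], [0.24, 2.44], [-1.37, 4.51], [0.17, 1.92], [-2.96, 2.96]. Speed limits (rad/s): [2.39, 2.39, 3.14, 3.14, 3.14, 3.14, 3.14].

### API

Orientations are given as a unit quaternion [w, x, y, z].
In Python, from station import get_obs, read_camera, hand_in gives the robot as it stands.
- The arm moves only by the tool arm_command, never from a script. Its argument "commands" is one flat list of numbers, 7 for each row, row after row: the shift along the tool's x, y, z in m, then the turn, a rotation vector about the tool's x, y, z in degrees, then the opening, from 0 (shut) to 1 (fully open). In form: [tx, ty, tz, rx, ry, rz, fingers, tx, ty, tz, rx, ry, rz, fingers, ...]. A call has 1 to 8 rows; each row is the pose to reach, as a shift and turn from the pose commanded when the call began, along the tool's axes at that moment; what a row does not reach only later rows make up. A row lasts 1/10 s, in which the tool goes at most 50 mm and 8.59 degrees, less where a joint would pass 70% of its speed; a pose out of reach is approached as far as the arm can. A call with a gripper value outside its range is refused whole. The fingers move at their own pace and stop on an object; "force" is the grip in N (left out, the last holds). Time passes only in rows, so rows that repeat a pose let the fingers close. It gives the time, the measured TCP pose, the force, the opening and the grip force at its end, in the units of the state.
- get_obs(): the state, without advancing time (a new reading comes with each control period).
- read_camera(name): name is "scene" or "side" or "wrist"; returns a dict with "img" (384x512x3 uint8, red, green, blue), "camera_matrix" (3x3 intrinsics, pixels), "k1" (the pictures are not rectified: a ray, as slopes to the right and down, at radius r is drawn at 1 + k1 r^2 times it, then the intrinsics apply), "pose" (4x4, takes a point from camera to world coordinates). Camera axes: x right, y down, z forward; pixel columns grow to the right and rows downward; lengths in m; the calibration is good to about 2 mm. A picture is of the moment at which its call begins. There is no depth.
- hand_in(): hands the job in; it is judged then, once.
The state is a dict: "t": time; "q": joint angles; "joint_vel": joint speeds; "joint_torque": joint torques, N m; "eef_pos": TCP position; "tool_rot": TCP orientation; "contact_force": force on the tool from outside, world axes, zero at the start; "torque": the same for the moment, N m; "gripper_width": opening from 0.0 (shut) to 1.0 (fully open); "grasp_force": force on a finger pad.
Only numpy, scipy, OpenCV 4.12 (cv2) and the standard library are available. Lean on these libraries where they do the work, as an engineer would, in place of code of your own. Each camera call takes 0.05 s, during which the arm holds its last target. There are 200 camera calls.

## Working session

There is one attempt and no reset: what is moved stays moved. The work goes in short steps, Python scripts to look and compute and a tool call to move; the robot and the scene stay as the last step left them, time stands still between calls to the robot, and variables do not carry over. Pictures are saved under pics/ and viewed, at most 10 in all, crops included, and the job is handed in when it is done.

Besides the shell and the picture viewer there is one more tool, called as name(argument=value, ...) on one line, values as JSON. arm_command: Moves the arm, as the interface text tells. Its arguments: {"type":"object","properties":{"commands":{"type":"array","items":{"type":"number"}},"force":{"type":"number"}},"required":["commands"]}

```bash
mkdir -p pics; cat > h.py <<'E'
import numpy as np, cv2, json
from station import get_obs, read_camera, hand_in
from scipy.spatial.transform import Rotation as R
def snap(name,fn):
    c=read_camera(name); cv2.imwrite('pics/'+fn+'.png',c['img'][:,:,::-1])
    np.savez('pics/'+fn+'.npz',K=c['camera_matrix'],k1=c['k1'],pose=c['pose'],img=c['img']); return c
def load(fn): return dict(np.load('pics/'+fn+'.npz'))
def proj(c,P):
    P=np.atleast_2d(P); T=np.linalg.inv(c['pose']); p=P@T[:3,:3].T+T[:3,3]; s=p[:,:2]/p[:,2:]
    s=s*(1+c['k1']*(s**2).sum(1,keepdims=True)); K=c['camera_matrix'] if 'camera_matrix' in c else c['K']
    return s@K[:2,:2].T+K[:2,2]
def ray(c,uv):
    K=c['camera_matrix'] if 'camera_matrix' in c else c['K']
    d=(np.array(uv,float)-K[:2,2])/np.diag(K)[:2]; s=d.copy()
    for _ in range(30): s=d/(1+c['k1']*(s@s))
    return c['pose'][:3,3], c['pose'][:3,:3]@np.r_[s,1]
def onz(c,uv,z):
    o,d=ray(c,uv); return o+d*(z-o[2])/d[2]
def rel(p,Rw=None):
    """shift in tool axes from current pose to p"""
    o=get_obs(); T=quat(o['tool_rot']); return T.inv().apply(np.array(p)-o['eef_pos'])
def quat(q): q=np.array(q); return R.from_quat(np.r_[q[1:],q[0]])
E
python3 - <<'E'
from h import *
for n in ('scene','side'):
    c=snap(n,n+'0'); print(n,c['pose'].round(3).tolist(),c['camera_matrix'].round(1).tolist(),c['k1'])
o=get_obs(); print({k:np.round(v,3).tolist() for k,v in o.items()})
E
```

```text
scene [[-0.574, -0.402, 0.713, -0.416], [-0.819, 0.296, -0.492, 0.801], [-0.014, -0.866, -0.5, 0.781], [0.0, 0.0, 0.0, 1.0]] [[399.7, 0.0, 255.6], [0.0, 399.7, 193.3], [0.0, 0.0, 1.0]] -0.04467024996506203
side [[-0.997, 0.043, -0.059, 0.601], [0.073, 0.615, -0.785, 1.148], [0.003, -0.787, -0.617, 0.863], [0.0, 0.0, 0.0, 1.0]] [[487.6, 0.0, 257.4], [0.0, 487.6, 200.4], [0.0, 0.0, 1.0]] 0.06454252735611214
{'t': 0.1, 'q': [1.033, 0.478, 0.022, 1.556, -0.012, 1.109, -0.083], 'joint_vel': [0.002, -0.002, -0.0, -0.004, 0.001, -0.0, -0.001], 'joint_torque': [0.005, -59.777, 1.614, -28.195, 0.013, 0.005, -0.0], 'eef_pos': [0.281, -0.613, 0.23], 'tool_rot': [-0.001, 0.977, 0.213, -0.0], 'contact_force': [0.382, 0.525, 0.527], 'torque': [0.016, 0.006, -0.038], 'grasp_force': 0.0, 'gripper_width': 0.999}
```

View pics/scene0.png

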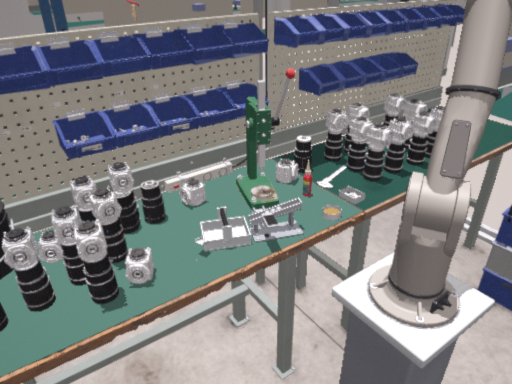

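View pics/side0.png

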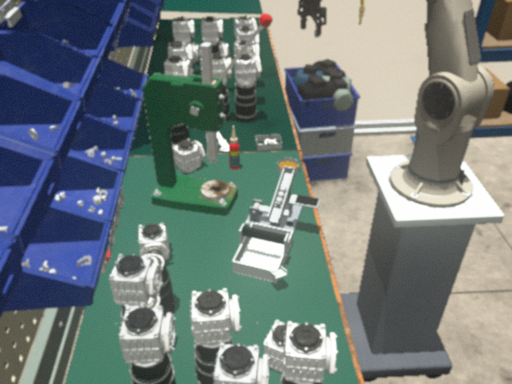

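```bash
python3 - <<'E'
from h import *
a=load('scene0')['img'][170:270,180:360,::-1]; b=load('side0')['img'][150:290,220:330,::-1]
A=cv2.resize(a,None,fx=4.4,fy=4.4,interpolation=cv2.INTER_CUBIC); B=cv2.resize(b,None,fx=4.2,fy=4.2,interpolation=cv2.INTER_CUBIC)
cv2.imwrite('pics/cs.png',A); cv2.imwrite('pics/cd.png',B)
E
```

```text
(no output)
```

View pics/cs.png

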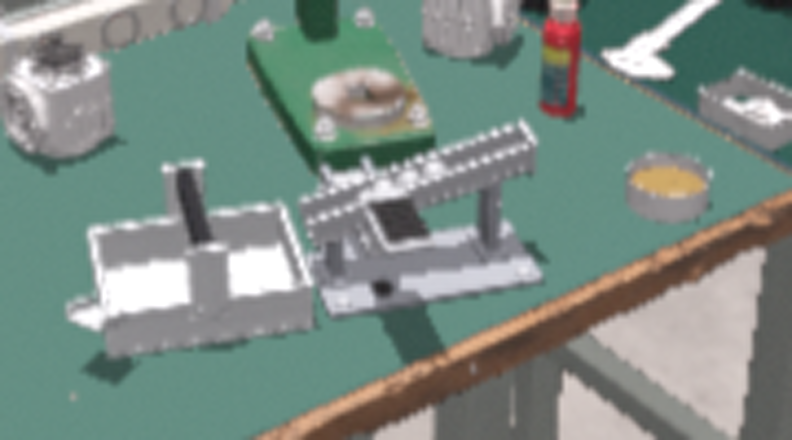

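View pics/cd.png

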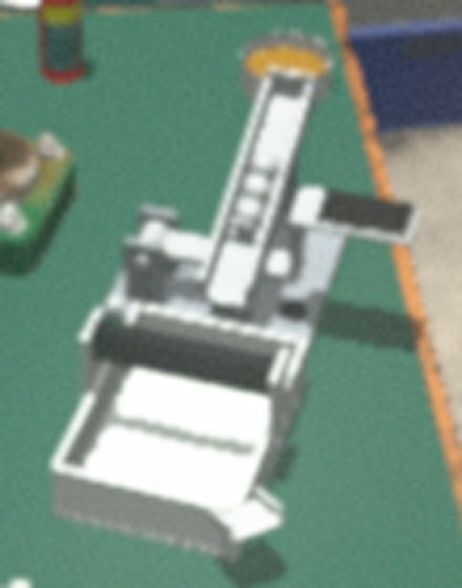

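```bash
cat > fit.py <<'E'
from h import *
from scipy.optimize import least_squares
S=load('scene0'); D=load('side0')
s=lambda u,v:np.array([u/4.4+180,v/4.4+170])-0.4
d=lambda u,v:np.array([u/4.2+220,v/4.2+150])-0.4
h=[.055,.075]
obs=[(S,s(92,230),(.055,.075,.04)),(S,s(285,207),(.055,-.075,.04)),(S,s(313,297),(-.055,-.075,.04)),(S,s(110,355),(-.055,.075,0)),(S,s(313,330),(-.055,-.075,0)),
(D,d(53,467),(.055,.075,.04)),(D,d(58,512),(.055,.075,0)),(D,d(237,552),(-.055,.075,0))]
def P(x,l): return np.r_[R.from_euler('z',x[2]).apply(l)+[x[0],x[1],0]]
f=lambda x:np.concatenate([proj(c,P(x,l))[0]-uv for c,uv,l in obs])
best=min((least_squares(f,[.6,.2,y],loss='soft_l1') for y in (0,1.57,-1.57,3)),key=lambda r:r.cost)
x=best.x; print('tote',x.round(4),np.degrees(x[2])); print(f(x).reshape(-1,2).round(1).tolist())
def tri(a,b):
    o1,d1=ray(S,a);o2,d2=ray(D,b);A=np.c_[d1,-d2];t=np.linalg.lstsq(A,o2-o1,rcond=None)[0]
    p,q=o1+t[0]*d1,o2+t[1]*d2; return (p+q)/2,np.linalg.norm(p-q)
print('pad',tri(s(398,220),d(367,214)))
for a,b in (((367,203),(328,192)),):pass
print('pad corners side @.099',[onz(D,d(*u),.099).round(4).tolist() for u in ((328,192),(412,205),(408,238),(320,222))])
print('pad corners scene @.099',[onz(S,s(*u),.099).round(4).tolist() for u in ((367,203),(405,200),(430,235),(388,243))])
print('runway top end', tri(s(528,128),d(290,72)))
print('mouth side', [onz(D,d(*u),.048).round(4).tolist() for u in ((207,303),(247,310))])
print('tin',onz(S,s(668,215),0),onz(D,d(290,85),0.0),'bottle',onz(S,s(558,112),0))
for n,l in (('handle',(0,0,.073)),('bar ends',(.056,0,.085)),('b2',(-.056,0,.085))): p=P(x,l);print(n,p.round(4),proj(S,p)[0].round(1),(( proj(S,p)[0]-[180,170]+.4)*4.4).round(0),((proj(D,p)[0]-[220,150]+.4)*4.2).round(0))
E
python3 fit.py
```

```text
tote [ 0.5166  0.2799 -0.4238] -24.280544467061855
[[0.2, -0.8], [0.8, -0.7], [0.2, -2.4], [-0.4, 0.6], [0.5, 0.3], [0.3, -0.4], [-0.5, 0.7], [0.2, 3.1]]
pad (array([0.40162758, 0.18432672, 0.0971402 ]), np.float64(0.0022872354948803826))
pad corners side @.099 [[0.4226, 0.1615, 0.099], [0.3734, 0.178, 0.099], [0.3813, 0.2095, 0.099], [0.4315, 0.1906, 0.099]]
pad corners scene @.099 [[0.4284, 0.1922, 0.099], [0.4156, 0.1683, 0.099], [0.3704, 0.1809, 0.099], [0.3797, 0.2099, 0.099]]
runway top end (array([0.43132299, 0.04111501, 0.10630533]), np.float64(0.0006657648651418809))
mouth side [[0.4998, 0.2012, 0.048], [0.4761, 0.2094, 0.048]]
tin [ 0.39477206 -0.07971328  0.        ] [ 0.4095716  -0.09798287  0.        ] bottle [ 0.56991548 -0.11729342  0.        ]
handle [0.5166 0.2799 0.073 ] [224.6 219.2] [198. 218.] [191. 360.]
bar ends [0.5677 0.2568 0.085 ] [222.3 207. ] [188. 164.] [100. 322.]
b2 [0.4656 0.3029 0.085 ] [226.6 225.9] [207. 248.] [285. 368.]
```

```bash
cat >> h.py <<'E'
def tgt(p,yaw=None):
    o=get_obs(); T=quat(o['tool_rot']); s=T.inv().apply(np.array(p)-o['eef_pos'])
    r=np.zeros(3)
    if yaw is not None:
        y=np.radians(yaw); W=R.from_matrix(np.c_[[np.cos(y),np.sin(y),0],[np.sin(y),-np.cos(y),0],[0,0,-1]]); r=(T.inv()*W).as_rotvec(degrees=True)
    return s.round(4).tolist(), r.round(1).tolist()
E
cat >> fit.py <<'E'
print('lever ball',tri((290,73),(265,20)), 'lever mid',tri((278,110),(0,0)) if 0 else '')
E
python3 fit.py | tail -1; python3 - <<'E'
from h import *
for p in ((.5,-.3,.3),(.47,0,.3),(.412,.18,.2),(.412,.18,.13)): print(p,tgt(p,155.7))
E
```

```text
lever ball (array([0.50162222, 0.03863893, 0.50192756]), np.float64(0.001738262893548327)) lever mid 
(0.5, -0.3, 0.3) ([0.3295, -0.1935, -0.0693], [-0.1, -0.1, -131.1])
(0.47, 0, 0.3) ([0.4273, -0.4787, -0.0688], [-0.1, -0.1, -131.1])
(0.412, 0.18, 0.2) ([0.4496, -0.6664, 0.0315], [-0.1, -0.1, -131.1])
(0.412, 0.18, 0.13) ([0.4496, -0.6662, 0.1015], [-0.1, -0.1, -131.1])
```

```bash
python3 - <<'E'
from h import *
for p,y in (((.24,-.5,.6),24.6),((.4,-.38,.6),60),((.53,-.1,.6),90),((.52,.12,.6),120),((.45,.21,.6),155.7),((.412,.18,.2),155.7)): print(p,tgt(p,y))
E
```

```text
(0.24, -0.5, 0.6) ([0.0098, -0.1205, -0.3694], [-0.1, 0.0, 0.0])
(0.4, -0.38, 0.6) ([0.2053, -0.1629, -0.3693], [-0.1, -0.0, -35.4])
(0.53, -0.1, 0.6) ([0.4401, -0.3633, -0.369], [-0.1, -0.0, -65.4])
(0.52, 0.12, 0.6) ([0.5227, -0.5675, -0.3687], [-0.1, -0.1, -95.4])
(0.45, 0.21, 0.6) ([0.4966, -0.6784, -0.3685], [-0.1, -0.1, -131.1])
(0.412, 0.18, 0.2) ([0.4496, -0.6664, 0.0315], [-0.1, -0.1, -131.1])
```

arm_command(commands=[0, 0, -0.05, 0, 0, 0, 1, 0, -0.02, -0.1, 0, 0, 0, 0, 0, -0.05, -0.15, 0, 0, 0, 0, 0.01, -0.09, -0.2, 0, 0, 0, 0, 0.01, -0.1, -0.25, 0, 0, 0, 0, 0.01, -0.12, -0.3, 0, 0, 0, 0, 0.01, -0.12, -0.35, 0, 0, 0, 0, 0.01, -0.12, -0.37, 0, 0, 0, 0])

```text
t: 0.9
eef_pos: [0.2397, -0.4991, 0.6037]
tool_rot: [0.0, 0.977, 0.213, 0.0]
contact_force: [0.6, -1.2, 0.5]
gripper_width: -0.0
grasp_force: 0.0
```

```bash
python3 - <<'E'
from h import *
print(get_obs()['q'].round(3) if hasattr(get_obs()['q'],'round') else get_obs()['q'])
for a in np.arange(-60,31,5.5):
    r=.53; print(round(a,1),*tgt((r*np.cos(np.radians(a)),r*np.sin(np.radians(a)),.6),24.6+(a+64.3)*1.4))
E
```

```text
[ 0.985  0.166  0.033  1.172 -0.006  1.803 -0.125]
-60.0 [0.0397, -0.0259, 0.0037] [0.0, -0.0, -6.0]
-54.5 [0.0901, -0.0331, 0.0037] [0.0, -0.0, -13.7]
-49.0 [0.1395, -0.0451, 0.0037] [0.0, -0.0, -21.4]
-43.5 [0.1875, -0.0617, 0.0037] [0.0, 0.0, -29.1]
-38.0 [0.2338, -0.0829, 0.0037] [0.0, 0.0, -36.8]
-32.5 [0.2778, -0.1084, 0.0037] [0.0, 0.0, -44.5]
-27.0 [0.3191, -0.138, 0.0037] [0.0, 0.0, -52.2]
-21.5 [0.3574, -0.1715, 0.0037] [0.0, 0.0, -59.9]
-16.0 [0.3924, -0.2084, 0.0037] [0.0, 0.0, -67.6]
-10.5 [0.4236, -0.2486, 0.0036] [0.0, 0.0, -75.3]
-5.0 [0.4508, -0.2915, 0.0036] [0.0, 0.0, -83.0]
0.5 [0.4738, -0.3369, 0.0036] [0.0, 0.0, -90.7]
6.0 [0.4924, -0.3842, 0.0036] [0.0, 0.0, -98.4]
11.5 [0.5063, -0.4332, 0.0035] [0.0, 0.0, -106.1]
17.0 [0.5155, -0.4832, 0.0035] [0.0, 0.0, -113.8]
22.5 [0.5198, -0.5338, 0.0035] [0.0, 0.0, -121.5]
28.0 [0.5192, -0.5847, 0.0034] [0.0, 0.0, -129.2]
```

arm_command(commands=[0.04, -0.026, 0, 0, 0, -6, 0, 0.09, -0.033, 0, 0, 0, -13.5, 0, 0.14, -0.045, 0, 0, 0, -21, 0, 0.187, -0.062, 0, 0, 0, -29, 0, 0.234, -0.083, 0, 0, 0, -37, 0, 0.278, -0.108, 0, 0, 0, -44.5, 0, 0.319, -0.138, 0, 0, 0, -52, 0, 0.357, -0.171, 0, 0, 0, -60, 0])

```text
t: 1.7
eef_pos: [0.4924, -0.199, 0.6005]
tool_rot: [-0.001, 0.738, 0.675, -0.0]
contact_force: [0.8, -0.4, 0.1]
gripper_width: 0.001
grasp_force: 0.0
```

```bash
python3 - <<'E'
from h import *
o=get_obs(); print(o['q'],o['contact_force'])
for a in np.arange(-16,30,6):
    r=.53; print(round(a,1),*tgt((r*np.cos(np.radians(a)),r*np.sin(np.radians(a)),.6),24.6+(a+64.3)*1.4))
E
```

```text
[ 0.55584764  0.14428862 -0.34908796  1.20892827  0.05030823  1.79789684
  0.13286254] [ 0.79829004 -0.44407526  0.14915316]
-16 [0.0542, 0.0123, 0.0005] [-0.1, -0.0, -7.3]
-10 [0.1092, 0.02, 0.0005] [-0.1, -0.0, -15.7]
-4 [0.1646, 0.0219, 0.0006] [-0.1, -0.0, -24.1]
2 [0.22, 0.0179, 0.0006] [-0.1, -0.0, -32.5]
8 [0.2746, 0.0082, 0.0006] [-0.1, -0.0, -40.9]
14 [0.3279, -0.0071, 0.0006] [-0.1, -0.0, -49.3]
20 [0.3793, -0.028, 0.0007] [-0.1, -0.1, -57.7]
26 [0.4283, -0.0541, 0.0007] [-0.0, -0.1, -66.1]
```

arm_command(commands=[0.054, 0.012, 0, 0, 0, -7.5, 0, 0.109, 0.02, 0, 0, 0, -15.5, 0, 0.165, 0.022, 0, 0, 0, -24, 0, 0.22, 0.018, 0, 0, 0, -32.5, 0, 0.275, 0.008, 0, 0, 0, -41, 0, 0.328, -0.007, 0, 0, 0, -49.5, 0, 0.379, -0.028, 0, 0, 0, -58, 0, 0.428, -0.054, 0, 0, 0, -66, 0])

```text
t: 2.5
eef_pos: [0.4912, 0.1918, 0.6006]
tool_rot: [-0.0, 0.251, 0.968, -0.0]
contact_force: [0.9, 0.7, 0.9]
gripper_width: -0.001
grasp_force: 0.0
```

```bash
python3 - <<'E'
from h import *
o=get_obs(); print(o['q'],o['contact_force'],o['eef_pos'])
for p in ((.45,.22,.55),(.41,.185,.25),(.412,.18,.17),(.412,.18,.12)):print(p,*tgt(p,155.7))
E
```

```text
[ 0.10287207  0.17931367 -0.73589519  1.19803053  0.12310522  1.80928942
  0.46793144] [0.88077639 0.65634707 0.87241513] [0.49121199 0.19181133 0.60057354]
(0.45, 0.22, 0.55) [0.0497, 0.0047, 0.0506] [-0.0, -0.0, -4.7]
(0.41, 0.185, 0.25) [0.0674, -0.0451, 0.3507] [-0.0, -0.0, -4.7]
(0.412, 0.18, 0.17) [0.0632, -0.0485, 0.4307] [-0.0, -0.0, -4.7]
(0.412, 0.18, 0.12) [0.0631, -0.0484, 0.4807] [-0.0, -0.0, -4.7]
```

arm_command(commands=[0.01, -0.005, 0.05, 0, 0, -4.7, 0, 0.02, -0.01, 0.1, 0, 0, -4.7, 0, 0.03, -0.018, 0.15, 0, 0, -4.7, 0, 0.035, -0.025, 0.2, 0, 0, -4.7, 0, 0.045, -0.032, 0.25, 0, 0, -4.7, 0, 0.055, -0.04, 0.3, 0, 0, -4.7, 0, 0.06, -0.045, 0.35, 0, 0, -4.7, 0, 0.063, -0.048, 0.39, 0, 0, -4.7, 0])

```text
t: 3.3
eef_pos: [0.4123, 0.1785, 0.2095]
tool_rot: [0.0, 0.214, 0.977, -0.0]
contact_force: [1.4, -1.4, -0.7]
gripper_width: -0.002
grasp_force: 0.0
```

```bash
python3 - <<'E'
from h import *
o=get_obs(); print(o['q'],o['contact_force'],o['eef_pos'],o['t'])
snap('side','side1');snap('scene','scene1')
im=load('side1')['img'][80:290,200:340,::-1];im2=load('scene1')['img'][100:270,180:380,::-1]
a=cv2.resize(im,None,fx=2.4,fy=2.4,interpolation=2);b=cv2.resize(im2,None,fx=2.3,fy=2.3,interpolation=2)
H=max(a.shape[0],b.shape[0]);out=np.zeros((H,a.shape[1]+b.shape[1],3),np.uint8);out[:a.shape[0],:a.shape[1]]=a;out[:b.shape[0],a.shape[1]:]=b
print(out.shape);cv2.imwrite('pics/m1.png',out)
for p in ((.412,.18,.12),(.412,.18,.1),(.402,.1835,.056)):print(p,*tgt(p,155.7))
E
```

```text
[ 0.13922793  0.20292362 -0.75895844  2.0556949   0.17297203  0.94483125
  0.42866057] [ 1.43824301 -1.40699602 -0.72347402] [0.41227169 0.17851245 0.2095238 ] 3.3
(504, 796, 3)
(0.412, 0.18, 0.12) [-0.0023, 0.0055, 0.086] [-0.5, -0.5, -0.3]
(0.412, 0.18, 0.1) [-0.0025, 0.0057, 0.106] [-0.5, -0.5, -0.3]
(0.402, 0.1835, 0.056) [0.0077, 0.0051, 0.1501] [-0.5, -0.5, -0.3]
```

View pics/m1.png

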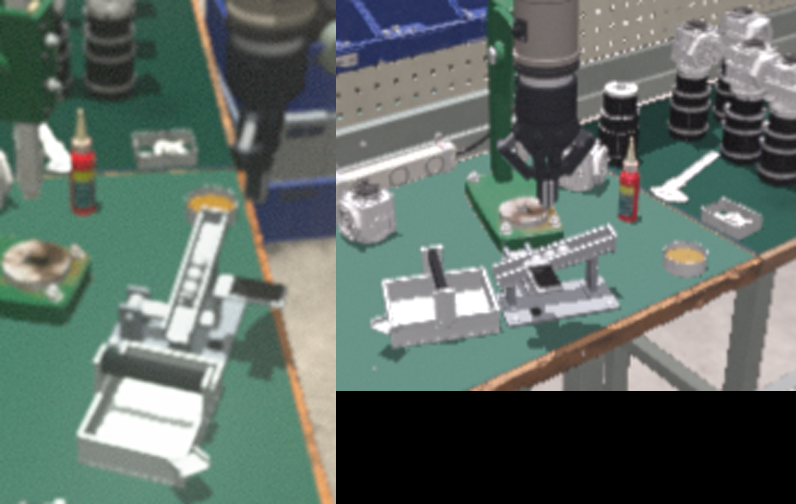

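arm_command(commands=[-0.001, 0.003, 0.05, 0, 0, 0, 0, -0.002, 0.005, 0.085, 0, 0, 0, 0, -0.002, 0.005, 0.1, 0, 0, 0, 0, -0.002, 0.005, 0.11, 0, 0, 0, 0, 0, 0.005, 0.12, 0, 0, 0, 0, 0.002, 0.005, 0.13, 0, 0, 0, 0, 0.005, 0.005, 0.14, 0, 0, 0, 0, 0.008, 0.005, 0.148, 0, 0, 0, 0])

```text
t: 4.2
eef_pos: [0.4094, 0.1875, 0.0644]
tool_rot: [0.001, 0.214, 0.977, 0.0]
contact_force: [1.7, -2.8, 6.3]
gripper_width: -0.002
grasp_force: 3.0
```

arm_command(commands=[0, 0, 0, 0, 0, 0, 0, 0, 0, 0.002, 0, 0, 0, 0, 0, 0, 0.002, 0, 0, 0, 0])

```text
t: 4.5
eef_pos: [0.409, 0.1877, 0.0627]
tool_rot: [0.001, 0.214, 0.977, 0.0]
contact_force: [-2.1, -1.8, 7.2]
gripper_width: 0.001
grasp_force: 3.9
```

arm_command(commands=[0.001, -0.002, 0.003, 0, 0, 0, 0, 0.002, -0.003, 0.006, 0, 0, 0, 0, 0.002, -0.003, 0.006, 0, 0, 0, 0])

```text
t: 4.8
eef_pos: [0.4085, 0.1878, 0.0583]
tool_rot: [0.003, 0.214, 0.977, 0.002]
contact_force: [-1.1, -0.1, 17.6]
gripper_width: 0.0
grasp_force: 9.0
```

arm_command(commands=[0.001, 0, 0.003, 0, 0, 0, 0, 0.001, 0, 0.003, 0, 0, 0, 0])

```text
t: 5.0
eef_pos: [0.4085, 0.188, 0.0568]
tool_rot: [0.004, 0.214, 0.977, 0.002]
contact_force: [-5.7, -4.5, 41.5]
gripper_width: -0.004
grasp_force: 20.5
```

arm_command(commands=[0, 0, -0.003, 0, 0, 0, 0, 0, 0, -0.003, 0, 0, 0, 0])

```text
t: 5.2
eef_pos: [0.4083, 0.1878, 0.0586]
tool_rot: [0.004, 0.214, 0.977, 0.003]
contact_force: [1.6, 0.8, 12.9]
gripper_width: -0.003
grasp_force: 6.1
```

```bash
python3 - <<'E'
from h import *
o=get_obs(); print(o['contact_force'],o['eef_pos'],o['t'],o['q'])
snap('side','side2');snap('scene','scene2')
im=load('side2')['img'][80:290,200:340,::-1];im2=load('scene2')['img'][170:270,180:310,::-1]
a=cv2.resize(im,None,fx=2.6,fy=2.6,interpolation=2);b=cv2.resize(im2,None,fx=3.3,fy=3.3,interpolation=2)
H=max(a.shape[0],b.shape[0]);out=np.zeros((H,a.shape[1]+b.shape[1],3),np.uint8);out[:a.shape[0],:a.shape[1]]=a;out[:b.shape[0],a.shape[1]:]=b
print(out.shape);cv2.imwrite('pics/m2.png',out)
E
```

```text
[ 1.5692006   0.77333669 12.90282488] [0.40832661 0.18776103 0.05859045] 5.2 [-0.03912939  0.44730691 -0.63044797  2.19104911  0.45686632  0.62188824
  0.14081963]
(546, 793, 3)
```

View pics/m2.png

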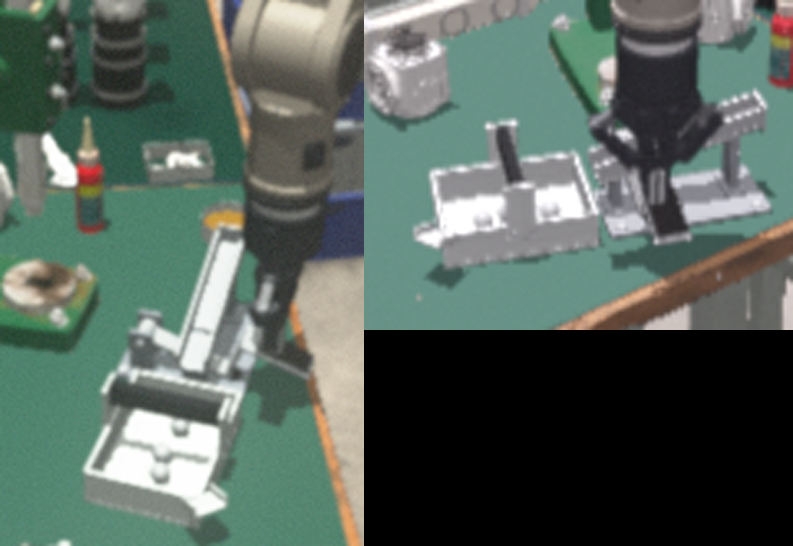

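```bash
python3 - <<'E'
from h import *
for p in ((.409,.188,.2),(.45,.22,.24),(.5166,.28,.24)):print(p,*tgt(p,155.7))
E
```

```text
(0.409, 0.188, 0.2) [-0.0014, 0.0014, -0.1415] [0.4, 0.3, -0.4]
(0.45, 0.22, 0.24) [-0.0255, 0.0479, -0.1811] [0.4, 0.3, -0.4]
(0.5166, 0.28, 0.24) [-0.0609, 0.1302, -0.1803] [0.4, 0.3, -0.4]
```

arm_command(commands=[0, 0, 0, 0, 0, 0, 0, 0, 0, 0, 0, 0, 0, 0, 0, 0, 0, 0, 0, 0, 0, 0, 0, -0.02, 0, 0, 0, 0, 0, 0, -0.05, 0, 0, 0, 0, 0, 0, -0.1, 0, 0, 0, 0, 0, 0, -0.15, 0, 0, 0, 0.7, 0, 0, -0.17, 0, 0, 0, 0.7])

```text
t: 6.1
eef_pos: [0.4064, 0.1874, 0.231]
tool_rot: [0.004, 0.214, 0.977, 0.002]
contact_force: [0.1, 0.1, -0.2]
gripper_width: 0.336
grasp_force: 0.0
```

```bash
python3 - <<'E'
from h import *
o=get_obs(); print(o['contact_force'],o['eef_pos'],o['t'],o['q'])
for p in ((.45,.22,.24),(.5166,.28,.24)):print(p,*tgt(p,155.7))
E
```

```text
[ 0.05125422  0.14053366 -0.15317927] [0.40640204 0.18743213 0.23095776] 6.1 [ 0.15830684  0.16846928 -0.79312483  2.03813132  0.14733341  0.98142148
  0.4313744 ]
(0.45, 0.22, 0.24) [-0.0261, 0.0478, -0.0086] [0.3, 0.4, -0.4]
(0.5166, 0.28, 0.24) [-0.0616, 0.1302, -0.0079] [0.3, 0.4, -0.4]
```

arm_command(commands=[-0.02, 0.04, -0.008, 0.3, 0.4, -0.4, 0.7, -0.04, 0.085, -0.008, 0.3, 0.4, -0.4, 0.7, -0.062, 0.13, -0.008, 0.3, 0.4, -0.4, 0.7, -0.062, 0.13, -0.008, 0.3, 0.4, -0.4, 0.7, -0.062, 0.13, -0.008, 0.3, 0.4, -0.4, 0.7])

```text
t: 6.6
eef_pos: [0.5152, 0.2787, 0.2337]
tool_rot: [-0.004, 0.21, 0.978, -0.001]
contact_force: [0.2, -0.2, 0.3]
gripper_width: 0.699
grasp_force: 0.0
```

```bash
python3 - <<'E'
from h import *
o=get_obs(); print(o['contact_force'],o['eef_pos'],o['tool_rot'],o['t'],o['q'])
c=snap('wrist','w1'); 
P=lambda l:R.from_euler('z',-.4238).apply(l)+[.5166,.2799,0]
for l in ((.056,.006,.085),(.056,-.006,.085),(-.056,.006,.085),(-.056,-.006,.085),(.055,.075,.04),(.055,-.075,.04),(-.055,-.075,.04)): print(l,proj(c,P(l))[0].round(1))
E
```

```text
[ 0.23045541 -0.17866028  0.31642268] [0.51516538 0.27872816 0.2336936 ] [-0.00422073  0.21003016  0.97768494 -0.00129551] 6.6 [-0.02935571  0.43057872 -0.7478029   1.72741707  0.31535231  1.11692857
  0.27375722]
(0.056, 0.006, 0.085) [258.3 229.6]
(0.056, -0.006, 0.085) [246.2 229.6]
(-0.056, 0.006, 0.085) [259.  114.5]
(-0.056, -0.006, 0.085) [245.6 114.5]
(0.055, 0.075, 0.04) [318.7 212.2]
(0.055, -0.075, 0.04) [185.9 212. ]
(-0.055, -0.075, 0.04) [180.  112.7]
```

View pics/w1.png

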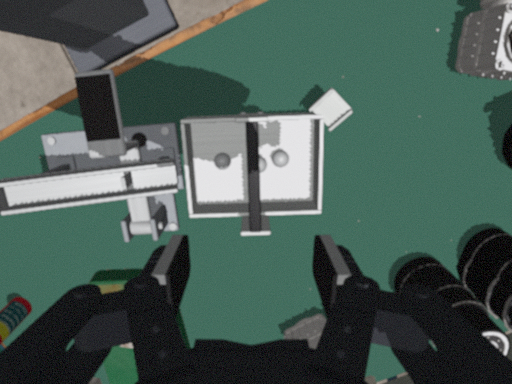

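```bash
python3 - <<'E'
from h import *
c=load('w1'); g=cv2.cvtColor(c['img'],7)
pts=[]
for v in range(124,214,6):
    r=g[v,235:275].astype(float); dk=np.where(r<45)[0]+235
    print(v,dk.min() if len(dk) else None,dk.max() if len(dk) else None,end=' | ')
    if len(dk): pts.append((dk.mean(),v))
pts=np.array(pts); W=np.array([onz(c,p,.085) for p in pts]); d=W[-1]-W[0]
f=np.polyfit(W[:,0],W[:,1],1); print('\nyaw',np.degrees(np.arctan(f[0])))
for n,p in (('posts',(256,232)),('top',(252,117))): print(n,onz(c,p,.085))
print(W[[0,-1]].round(4))
E
```

```text
124 247 251 | 130 247 254 | 136 247 256 | 142 248 256 | 148 248 256 | 154 248 257 | 160 248 257 | 166 249 257 | 172 249 250 | 178 None None | 184 None None | 190 None None | 196 None None | 202 None None | 208 None None | 
yaw -22.294185078034072
posts [0.57153968 0.25921154 0.085     ]
top [0.46748057 0.3017248  0.085     ]
[[0.472  0.2967 0.085 ]
 [0.5129 0.2787 0.085 ]]
```

```bash
python3 - <<'E'
from h import *
for p in ((.519,.2805,.16),(.519,.2805,.055)):print(p,*tgt(p,157.7))
E
```

```text
(0.519, 0.2805, 0.16) [-0.0036, 0.0046, 0.0737] [-0.3, -0.4, -2.0]
(0.519, 0.2805, 0.055) [-0.0044, 0.0051, 0.1787] [-0.3, -0.4, -2.0]
```

arm_command(commands=[-0.003, 0.004, 0.04, -0.3, -0.4, -2, 0.7, -0.003, 0.004, 0.075, -0.3, -0.4, -2, 0.7, -0.003, 0.004, 0.1, -0.3, -0.4, -2, 0.7, -0.003, 0.004, 0.1, -0.3, -0.4, -2, 0.7])

```text
t: 7.05
eef_pos: [0.5159, 0.2773, 0.1309]
tool_rot: [-0.002, 0.193, 0.981, -0.002]
contact_force: [-0.3, -0.9, -0.2]
gripper_width: 0.704
grasp_force: 0.0
```

```bash
python3 - <<'E'
from h import *
print(get_obs()['eef_pos'])
for p in ((.519,.2805,.055),):print(p,*tgt(p,157.7))
E
```

```text
[0.51590176 0.27727013 0.13093508]
(0.519, 0.2805, 0.055) [-0.0018, 0.0046, 0.0759] [-0.3, -0.2, 0.0]
```

arm_command(commands=[-0.002, 0.005, 0.03, -0.3, -0.2, 0, 0.7, -0.002, 0.005, 0.055, -0.3, -0.2, 0, 0.7, -0.002, 0.005, 0.07, -0.3, -0.2, 0, 0.7, -0.002, 0.005, 0.074, -0.3, -0.2, 0, 0.7, -0.002, 0.005, 0.074, -0.3, -0.2, 0, 0.7])

```text
t: 7.55
eef_pos: [0.5223, 0.284, 0.0602]
tool_rot: [0.003, 0.193, 0.981, 0.002]
contact_force: [0.4, -0.3, 0.5]
gripper_width: 0.701
grasp_force: 0.0
```

```bash
python3 - <<'E'
from h import *
o=get_obs();print(o['eef_pos'],o['contact_force'],o['q'])
print(*tgt((.519,.2805,.055),157.7))
E
```

```text
[0.52233308 0.2839765  0.06021289] [ 0.37690966 -0.29039536  0.48355714] [-0.12624856  0.63979504 -0.63972314  1.85425188  0.51490524  0.81085636
  0.14839565]
[0.0018, -0.0045, 0.0052] [0.3, 0.2, 0.0]
```

arm_command(commands=[0.002, -0.004, 0.004, 0.3, 0.2, 0, 0.7, 0.002, -0.004, 0.004, 0.3, 0.2, 0, 0.7, 0.002, -0.004, 0.004, 0.3, 0.2, 0, 0.7])

```text
t: 7.85
eef_pos: [0.5189, 0.2811, 0.0559]
tool_rot: [0.0, 0.193, 0.981, 0.0]
contact_force: [-0.9, -0.3, -1.0]
gripper_width: 0.697
grasp_force: 0.0
```

Centred over the bar; close with 80 N.

arm_command(commands=[0, 0, 0, 0, 0, 0, 0.4, 0, 0, 0, 0, 0, 0, 0.2, 0, 0, 0, 0, 0, 0, 0, 0, 0, 0, 0, 0, 0, 0, 0, 0, 0, 0, 0, 0, 0, 0, 0, 0, 0, 0, 0, 0, 0, 0, 0, 0, 0, 0, 0], force=80)

```text
t: 8.55
eef_pos: [0.5187, 0.2809, 0.0555]
tool_rot: [0.0, 0.193, 0.981, -0.0]
contact_force: [-1.2, -1.3, 6.0]
gripper_width: 0.129
grasp_force: 79.2
```

arm_command(commands=[0, 0, -0.006, 0, 0, 0, 0, 0, 0, -0.015, 0, 0, 0, 0, 0, 0.002, -0.03, 0, 0, 0, 0, 0, 0.005, -0.045, 0, 0, 0, 0, 0, 0.01, -0.06, 0, 0, 0, 0, 0, 0.015, -0.08, 0, 0, 0, 0, 0, 0.02, -0.095, 0, 0, 0, 0, 0, 0.025, -0.105, 0, 0, 0, 0])

```text
t: 9.35
eef_pos: [0.5288, 0.3052, 0.1625]
tool_rot: [0.001, 0.193, 0.981, 0.001]
contact_force: [0.3, 0.3, -4.6]
gripper_width: 0.128
grasp_force: 78.1
```

arm_command(commands=[0, 0.005, -0.015, 0, 0, 0, 0, 0, 0.01, -0.035, 0, 0, 0, 0, 0, 0.015, -0.055, 0, 0, 0, 0, 0, 0.02, -0.07, 0, 0, 0, 0, 0, 0.02, -0.08, 0, 0, 0, 0, 0, 0.02, -0.08, 0, 0, 0, 0, 0, 0.02, -0.08, 0, 0, 0, 0])

```text
t: 10.05
eef_pos: [0.5354, 0.3221, 0.2396]
tool_rot: [-0.0, 0.193, 0.981, -0.0]
contact_force: [-0.1, 0.4, -4.5]
gripper_width: 0.124
grasp_force: 78.1
```

```bash
python3 - <<'E'
from h import *
o=get_obs();print(o['eef_pos'],o['tool_rot'],o['contact_force'],o['q'],o['grasp_force'])
E
```

```text
[0.5354338  0.32205252 0.23963619] [-3.01426422e-04  1.93245821e-01  9.81150214e-01 -4.68597514e-04] [-0.09078032  0.39596464 -4.47178699] [-0.10626192  0.4872832  -0.73892122  1.63319794  0.35119229  1.15979532
  0.25205593] 78.10350179672241
```

arm_command(commands=[0, 0, 0, 1, -0.7, 0, 0, 0, 0, 0, 2.4, -1.8, 0, 0, 0, 0, 0, 4, -3, 0, 0, 0, 0, 0, 5.6, -4.1, 0, 0, 0, 0, 0, 7.3, -5.3, 0, 0, 0, 0, 0, 8.9, -6.5, 0, 0, 0, 0, 0, 10.5, -7.7, 0, 0, 0, 0, 0, 12, -8.8, 0, 0])

```text
t: 10.85
eef_pos: [0.5356, 0.3231, 0.2402]
tool_rot: [0.056, 0.191, 0.973, -0.118]
contact_force: [-0.7, 0.8, -3.9]
gripper_width: 0.127
grasp_force: 78.2
```

arm_command(commands=[0, 0, 0, 1.6, -1.2, 0, 0, 0, 0, 0, 3.2, -2.4, 0, 0, 0, 0, 0, 4.8, -3.5, 0, 0, 0, 0, 0, 6.4, -4.7, 0, 0, 0, 0, 0, 7.8, -5.7, 0, 0, 0, 0, 0, 9, -6.6, 0, 0, 0, 0, 0, 9, -6.6, 0, 0, 0, 0, 0, 9, -6.6, 0, 0])

```text
t: 11.65
eef_pos: [0.5358, 0.3227, 0.2401]
tool_rot: [0.096, 0.188, 0.956, -0.204]
contact_force: [0.1, -0.1, -4.5]
gripper_width: 0.128
grasp_force: 78.2
```

arm_command(commands=[0, 0, 0, 0, 0, 0, 0, 0, 0, 0, 0, 0, 0, 0, 0, 0, 0, 0, 0, 0, 0, 0, 0, 0, 0, 0, 0, 0, 0, 0, 0, 0, 0, 0, 0, 0, 0, 0, 0, 0, 0, 0, 0, 0, 0, 0, 0, 0, 0, 0, 0, 0, 0, 0, 0, 0])

```text
t: 12.45
eef_pos: [0.5357, 0.3226, 0.2402]
tool_rot: [0.096, 0.188, 0.956, -0.204]
contact_force: [0.3, 0.4, -4.8]
gripper_width: 0.126
grasp_force: 78.2
```

```bash
python3 - <<'E'
from h import *
o=get_obs();T=quat(o['tool_rot']);print(o['eef_pos'],o['contact_force'],o['q'],o['grasp_force'],T.as_matrix().round(3).tolist(),'tilt',np.degrees(np.arccos(-T.as_matrix()[2,2])))
for n in('side','scene','wrist'): snap(n,n+'3')
p=o['eef_pos']; ims=[]
for n,hw,f in (('side3',60,3.3),('scene3',60,3.3)):
    c=load(n);u,v=proj(c,p-[0,0,.03])[0].astype(int); u0=max(u-hw,0);v0=max(v-hw,0)
    ims.append(cv2.resize(c['img'][v0:v0+2*hw,u0:u0+2*hw,::-1],(396,396),interpolation=2)); print(n,u0,v0)
cv2.imwrite('pics/m3.png',np.hstack(ims))
E
```

```text
[0.53571911 0.322646   0.24023531] [ 0.32733285  0.43871714 -4.83181049] [-0.43328858  0.57832413 -0.59731635  1.52970045  0.63771905  1.49704243
  0.00745477] 78.21734547615051 [[-0.911, 0.399, 0.106], [0.321, 0.846, -0.426], [-0.26, -0.354, -0.899]] tilt 26.03058834771016
side3 198 141
scene3 146 122
```

View pics/m3.png

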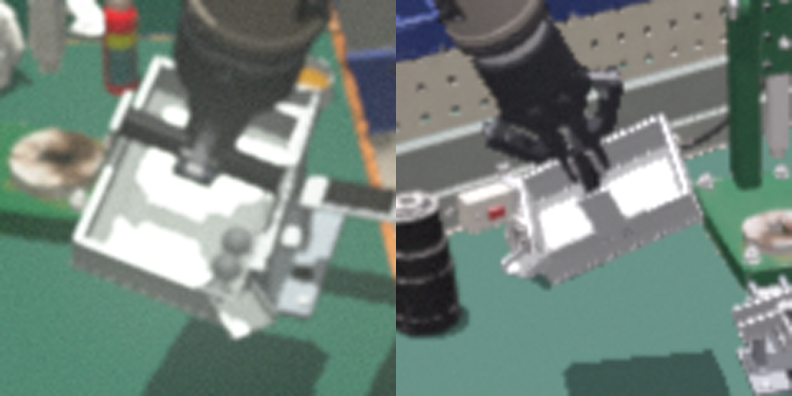

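View pics/wrist3.png

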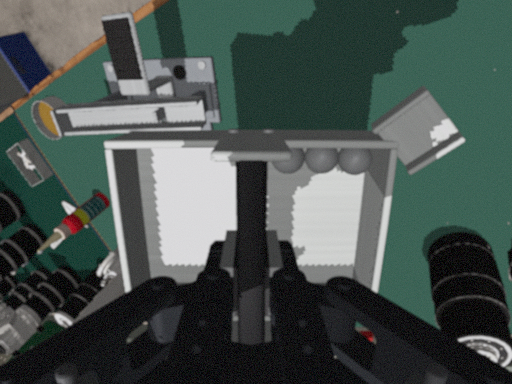

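arm_command(commands=[0, 0, 0, 0, 3, 0, 0, 0, 0, 0, 0, 7, 0, 0, 0, 0, 0, 0, 11, 0, 0, 0, 0, 0, 0, 15, 0, 0, 0, 0, 0, 0, 18.5, 0, 0, 0, 0, 0, 0, 18.5, 0, 0, 0, 0, 0, 0, 18.5, 0, 0, 0, 0, 0, 0, 15, 0, 0])

```text
t: 13.4
eef_pos: [0.5368, 0.3215, 0.2398]
tool_rot: [-0.029, 0.214, 0.96, -0.178]
contact_force: [0.1, -0.3, -4.6]
gripper_width: 0.129
grasp_force: 78.2
```

arm_command(commands=[0, 0, 0, 0, -4, 0, 0, 0, 0, 0, 0, -8, 0, 0, 0, 0, 0, 0, -12, 0, 0, 0, 0, 0, 0, -15, 0, 0, 0, 0, 0, 0, -15, 0, 0, 0, 0, 0, 0, -15, 0, 0, 0, 0, 0, 0, -15, 0, 0, 0, 0, 0, 0, -15, 0, 0])

```text
t: 14.2
eef_pos: [0.5363, 0.3221, 0.2402]
tool_rot: [0.095, 0.189, 0.956, -0.204]
contact_force: [0.3, -0.2, -5.0]
gripper_width: 0.127
grasp_force: 78.4
```

```bash
cat > balls.py <<'E'
from h import *
import sys
fn=sys.argv[1]; o=get_obs(); T=quat(o['tool_rot']).as_matrix(); print(o['t'],o['eef_pos'].round(4),'tilt',np.degrees(np.arccos(-T[2,2])).round(1),o['grasp_force'],o['contact_force'])
c=snap('wrist',fn)
def show(fn):
    g=cv2.medianBlur(cv2.cvtColor(load(fn)['img'],7),3)[125:290,100:410]
    h=cv2.HoughCircles(g,cv2.HOUGH_GRADIENT,1,20,param1=80,param2=12,minRadius=13,maxRadius=19)
    print(fn,(h[0]+[100,125,0]).round(0).tolist() if h is not None else None)
show('wrist3'); show(fn)
cv2.imwrite('pics/%s_c.png'%fn,cv2.resize(c['img'][110:300,90:420,::-1],None,fx=2,fy=2,interpolation=2))
E
python3 balls.py w4
```

```text
14.2 [0.5363 0.3221 0.2402] tilt 26.0 78.3655035495758 [ 0.31662078 -0.22373647 -4.97433534]
wrist3 [[288.0, 154.0, 18.0], [320.0, 156.0, 17.0], [354.0, 156.0, 18.0]]
w4 [[350.0, 188.0, 16.0], [348.0, 218.0, 16.0], [352.0, 156.0, 16.0]]
```

arm_command(commands=[0, 0, 0, -5, 0, 0, 0, 0, 0, 0, -10, 0, 0, 0, 0, 0, 0, -15, 0, 0, 0, 0, 0, 0, -20, 0, 0, 0, 0, 0, 0, -23.5, 0, 0, 0, 0, 0, 0, -23.5, 0, 0, 0, 0, 0, 0, -18, 0, 0, 0, 0, 0, 0, -12, 0, 0, 0])

```text
t: 15.05
eef_pos: [0.5364, 0.3211, 0.2412]
tool_rot: [0.115, 0.179, 0.971, -0.106]
contact_force: [0.4, 0.3, -4.4]
gripper_width: 0.126
grasp_force: 78.8
```

arm_command(commands=[0, 0, 0, 5, 0, 0, 0, 0, 0, 0, 9, 0, 0, 0, 0, 0, 0, 12, 0, 0, 0, 0, 0, 0, 12, 0, 0, 0, 0, 0, 0, 12, 0, 0, 0, 0, 0, 0, 12, 0, 0, 0, 0, 0, 0, 12, 0, 0, 0])

```text
t: 15.75
eef_pos: [0.536, 0.3221, 0.2408]
tool_rot: [0.096, 0.189, 0.956, -0.204]
contact_force: [0.1, -0.5, -4.7]
gripper_width: 0.125
grasp_force: 78.9
```

```bash
python3 balls.py w5
```

```text
15.75 [0.536  0.3221 0.2408] tilt 26.0 78.8951826095581 [ 0.05021505 -0.46939872 -4.72657592]
wrist3 [[288.0, 154.0, 18.0], [320.0, 156.0, 17.0], [354.0, 156.0, 18.0]]
w5 [[350.0, 188.0, 16.0], [348.0, 218.0, 16.0], [354.0, 156.0, 17.0]]
```

arm_command(commands=[0, 0, 0, -7, 0, 0, 0, 0, 0, 0, -14, 0, 0, 0, 0, 0, 0, -21, 0, 0, 0, 0, 0, 0, -25, 0, 0, 0, 0, 0, 0, -25, 0, 0, 0, 0, 0, 0, -25, 0, 0, 0, 0, 0, 0, -19, 0, 0, 0, 0, 0, 0, -12, 0, 0, 0])

```text
t: 16.6
eef_pos: [0.5362, 0.3221, 0.2413]
tool_rot: [0.115, 0.178, 0.972, -0.106]
contact_force: [0.9, 0.3, -4.8]
gripper_width: 0.126
grasp_force: 79.2
```

arm_command(commands=[0, 0, 0, 5, 0, 0, 0, 0, 0, 0, 9, 0, 0, 0, 0, 0, 0, 12, 0, 0, 0, 0, 0, 0, 12, 0, 0, 0, 0, 0, 0, 12, 0, 0, 0, 0, 0, 0, 12, 0, 0, 0, 0, 0, 0, 12, 0, 0, 0])

```text
t: 17.3
eef_pos: [0.5359, 0.3223, 0.2408]
tool_rot: [0.096, 0.189, 0.956, -0.204]
contact_force: [0.3, 0.1, -3.7]
gripper_width: 0.128
grasp_force: 79.2
```

```bash
python3 balls.py w6
```

```text
17.3 [0.5359 0.3223 0.2408] tilt 26.0 79.22460436820984 [ 0.33127843  0.07387928 -3.7267966 ]
wrist3 [[288.0, 154.0, 18.0], [320.0, 156.0, 17.0], [354.0, 156.0, 18.0]]
w6 [[352.0, 188.0, 17.0], [350.0, 218.0, 18.0], [354.0, 158.0, 16.0]]
```

arm_command(commands=[0, 0, 0, -8, 0, 0, 0, 0, 0, 0, -16, 0, 0, 0, 0, 0, 0, -23, 0, 0, 0, 0, 0, 0, -25, 0, 0, 0, 0, 0, 0, -25, 0, 0, 0, 0, 0, 0, -25, 0, 0, 0, 0, 0, 0, -25, 0, 0, 0, 0, 0, 0, -18, 0, 0, 0])

```text
t: 18.15
eef_pos: [0.536, 0.3194, 0.2401]
tool_rot: [0.124, 0.173, 0.976, -0.054]
contact_force: [0.4, -1.6, -4.5]
gripper_width: 0.13
grasp_force: 79.3
```

arm_command(commands=[0, 0, 0, 8, 0, 0, 0, 0, 0, 0, 14, 0, 0, 0, 0, 0, 0, 18, 0, 0, 0, 0, 0, 0, 18, 0, 0, 0, 0, 0, 0, 18, 0, 0, 0, 0, 0, 0, 18, 0, 0, 0, 0, 0, 0, 18, 0, 0, 0])

```text
t: 18.85
eef_pos: [0.536, 0.3219, 0.2409]
tool_rot: [0.096, 0.189, 0.956, -0.203]
contact_force: [0.3, -0.7, -4.7]
gripper_width: 0.127
grasp_force: 79.4
```

```bash
python3 balls.py w7
```

```text
18.85 [0.536  0.3219 0.2409] tilt 26.0 79.41697239875793 [ 0.30633007 -0.69007294 -4.72223243]
wrist3 [[288.0, 154.0, 18.0], [320.0, 156.0, 17.0], [354.0, 156.0, 18.0]]
w7 [[322.0, 156.0, 17.0], [288.0, 154.0, 18.0]]
```

arm_command(commands=[0, 0, 0, 0, 4, 0, 0, 0, 0, 0, 0, 9, 0, 0, 0, 0, 0, 0, 14, 0, 0, 0, 0, 0, 0, 18, 0, 0, 0, 0, 0, 0, 18, 0, 0, 0, 0, 0, 0, 14, 0, 0, 0, 0, 0, 0, 8, 0, 0, 0, 0, 0, 0, 2, 0, 0])

```text
t: 19.7
eef_pos: [0.5357, 0.323, 0.241]
tool_rot: [0.082, 0.191, 0.957, -0.2]
contact_force: [-1.2, 0.2, -4.3]
gripper_width: 0.125
grasp_force: 79.4
```

arm_command(commands=[0, 0, 0, 0, -2, 0, 0, 0, 0, 0, 0, -2, 0, 0, 0, 0, 0, 0, -2, 0, 0, 0, 0, 0, 0, -2, 0, 0, 0, 0, 0, 0, -2, 0, 0])

```text
t: 20.2
eef_pos: [0.5368, 0.3217, 0.2401]
tool_rot: [0.095, 0.189, 0.956, -0.204]
contact_force: [0.1, 0.5, -4.7]
gripper_width: 0.127
grasp_force: 79.4
```

```bash
python3 balls.py w8
```

```text
20.2 [0.5368 0.3217 0.2401] tilt 26.0 79.41543102264404 [ 0.11925681  0.53225862 -4.7236943 ]
wrist3 [[288.0, 154.0, 18.0], [320.0, 156.0, 17.0], [354.0, 156.0, 18.0]]
w8 [[320.0, 156.0, 17.0], [288.0, 154.0, 18.0], [354.0, 156.0, 17.0]]
```

arm_command(commands=[0, 0, 0, 0, 4, 0, 0, 0, 0, 0, 0, 9, 0, 0, 0, 0, 0, 0, 14, 0, 0, 0, 0, 0, 0, 18.5, 0, 0, 0, 0, 0, 0, 18.5, 0, 0, 0, 0, 0, 0, 18, 0, 0, 0, 0, 0, 0, 11, 0, 0, 0, 0, 0, 0, 4, 0, 0])

```text
t: 21.05
eef_pos: [0.5356, 0.3233, 0.2406]
tool_rot: [0.065, 0.194, 0.959, -0.197]
contact_force: [-0.3, 0.3, -4.6]
gripper_width: 0.128
grasp_force: 79.4
```

arm_command(commands=[0, 0, 0, 0, -4, 0, 0, 0, 0, 0, 0, -4, 0, 0, 0, 0, 0, 0, -4, 0, 0, 0, 0, 0, 0, -4, 0, 0, 0, 0, 0, 0, -4, 0, 0])

```text
t: 21.55
eef_pos: [0.5367, 0.3218, 0.2402]
tool_rot: [0.095, 0.189, 0.956, -0.204]
contact_force: [0.7, -0.2, -4.8]
gripper_width: 0.126
grasp_force: 79.4
```

```bash
python3 balls.py w9
```

```text
21.55 [0.5367 0.3218 0.2402] tilt 26.0 79.41384315490723 [ 0.69010341 -0.24106959 -4.82910003]
wrist3 [[288.0, 154.0, 18.0], [320.0, 156.0, 17.0], [354.0, 156.0, 18.0]]
w9 [[352.0, 188.0, 17.0], [348.0, 222.0, 14.0], [354.0, 156.0, 17.0]]
```

arm_command(commands=[0, 0, 0, -8, 0, 0, 0, 0, 0, 0, -16, 0, 0, 0, 0, 0, 0, -23, 0, 0, 0, 0, 0, 0, -25, 0, 0, 0, 0, 0, 0, -25, 0, 0, 0, 0, 0, 0, -24, 0, 0, 0, 0, 0, 0, -16, 0, 0, 0, 0, 0, 0, -8, 0, 0, 0])

```text
t: 22.4
eef_pos: [0.5364, 0.3226, 0.2414]
tool_rot: [0.109, 0.182, 0.967, -0.14]
contact_force: [0.8, 0.3, -4.9]
gripper_width: 0.126
grasp_force: 79.5
```

arm_command(commands=[0, 0, 0, 5, 0, 0, 0, 0, 0, 0, 8, 0, 0, 0, 0, 0, 0, 8, 0, 0, 0, 0, 0, 0, 8, 0, 0, 0, 0, 0, 0, 8, 0, 0, 0, 0, 0, 0, 8, 0, 0, 0, 0, 0, 0, 8, 0, 0, 0])

```text
t: 23.1
eef_pos: [0.536, 0.3221, 0.2409]
tool_rot: [0.096, 0.189, 0.956, -0.204]
contact_force: [0.4, 0.0, -4.2]
gripper_width: 0.124
grasp_force: 79.5
```

```bash
python3 balls.py w10
```

```text
23.1 [0.536  0.3221 0.2409] tilt 26.0 79.53855156898499 [ 0.41924023  0.02750459 -4.24214481]
wrist3 [[288.0, 154.0, 18.0], [320.0, 156.0, 17.0], [354.0, 156.0, 18.0]]
w10 [[286.0, 156.0, 17.0], [322.0, 156.0, 17.0]]
```

arm_command(commands=[0, 0, 0, 0, 4, 0, 0, 0, 0, 0, 0, 9, 0, 0, 0, 0, 0, 0, 14, 0, 0, 0, 0, 0, 0, 18, 0, 0, 0, 0, 0, 0, 18.5, 0, 0, 0, 0, 0, 0, 16, 0, 0, 0, 0, 0, 0, 8.5, 0, 0, 0, 0, 0, 0, 1, 0, 0])

```text
t: 23.95
eef_pos: [0.5352, 0.3238, 0.241]
tool_rot: [0.091, 0.188, 0.957, -0.202]
contact_force: [-1.2, -0.3, -5.0]
gripper_width: 0.125
grasp_force: 79.5
```

arm_command(commands=[0, 0, 0, 0, -1, 0, 0, 0, 0, 0, 0, -1, 0, 0, 0, 0, 0, 0, -1, 0, 0, 0, 0, 0, 0, -1, 0, 0, 0, 0, 0, 0, -1, 0, 0, 0, 0, 0, 0, -1, 0, 0])

```text
t: 24.55
eef_pos: [0.5364, 0.322, 0.24]
tool_rot: [0.095, 0.189, 0.956, -0.204]
contact_force: [-0.1, 0.2, -4.1]
gripper_width: 0.126
grasp_force: 79.5
```

```bash
python3 balls.py w11
```

```text
24.55 [0.5364 0.322  0.24  ] tilt 26.0 79.5367705821991 [-0.05422182  0.2146081  -4.12509036]
wrist3 [[288.0, 154.0, 18.0], [320.0, 156.0, 17.0], [354.0, 156.0, 18.0]]
w11 [[288.0, 156.0, 17.0], [322.0, 154.0, 18.0]]
```

View pics/w11_c.png

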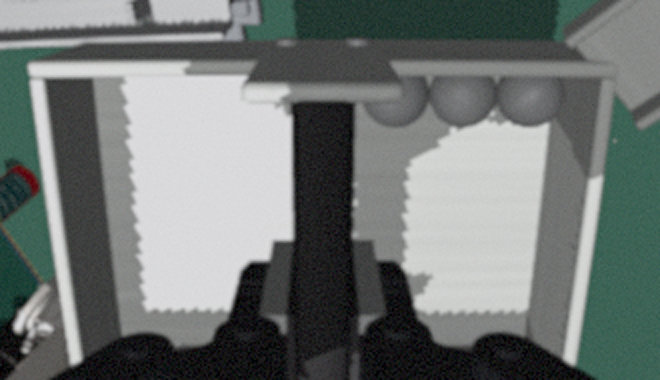

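The three balls lie touching in a row in the lip corner, at crop pixels (395,97), (462,97) and (528,97). The tote is held at a 26° tilt with a firm grip, so I'm handing in.

arm_command(commands=[0, 0, 0, 0, 0, 0, 0, 0, 0, 0, 0, 0, 0, 0, 0, 0, 0, 0, 0, 0, 0, 0, 0, 0, 0, 0, 0, 0, 0, 0, 0, 0, 0, 0, 0])

```text
t: 25.1
eef_pos: [0.5357, 0.3227, 0.2403]
tool_rot: [0.096, 0.188, 0.956, -0.204]
contact_force: [-0.2, 0.7, -4.9]
gripper_width: 0.123
grasp_force: 79.5
```

```bash
python3 -c "
from station import hand_in; print(hand_in())"
```

```text
the job is handed in; nothing more can be done
None
```

Handed in at 25.1 s: all three balls ran into the tote, which is held above the bench at a 26° tilt, with the balls touching in a row along one wall from the lip corner rather than bunched in it; pressing the treadle onto its stop briefly read 41.5 N at the fingertips, just over the 40 N set for the arm and gripper body, before I eased off.

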